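# Pry the split retaining ring out of a wafer cell

## Robot

A 7-joint arm with a two-finger parallel gripper is mounted at the origin on a cart in front of the work surface, level with it; the furniture and walls round the work are solid. World frame = base frame: x ahead of the robot, y to its left, z up, the work surface at z = 0. Lengths are in m, angles in rad, forces in N, time in s.
With the tool pointing down it reaches from about 0.425 to 0.95 m from the base axis. Payload 16.7 kg.
Tool frame: the origin (TCP) lies between the finger pads; the fingertips stand 11 mm ahead of it and the grasp point (between the pads) lies 8 mm behind it; z points along the fingers, y is the line along which they close (so a half turn about z gives the same grasp; the last joint's range is limited). The gripper opens to 94 mm and grips with 3 to 60 N. Pads are 16 mm wide; open, the fingers measure 119 mm over their backs; the gripper's body (75 mm by 177 mm) begins 78 mm behind the grasp point.
Start: joints at [0.979, 0.426, 0.074, 1.606, -0.034, 1.111, -0.067], TCP at [0.289, -0.61, 0.216] pointing down, gripper open.
Joint ranges: [-2.85, 2.85], [-0.5, 2.14], [-1.23, 1.37], [0.21, 2.46], [-1.02, 4.16], [0.16, 2.05], [-2.73, 2.73]. Speed limits (rad/s): [1.89, 1.89, 2.39, 2.39, 3.01, 3.01, 3.01].

## Interface

Orientations are given as a unit quaternion [w, x, y, z].
In Python, from rig import env gives the robot as it stands. Calls block until the motion is done:
- env.move_pose(position, orientation): joint-space move of the TCP to a pose.
- env.move_straight(position, v=0.15, rot=None, max_force=None): straight line of the TCP; rot=None keeps the orientation; v is the mean speed in m/s. With max_force (N) it stops when the force on the tool has changed by that much, and returns True; else False.
- env.move_joints(angles): joint-space move.
- env.release() and env.close_gripper(strength=None): open the fingers fully, or close them until they stop; strength is the grip in N (None keeps the last).
- env.sleep(seconds).
- env.solve_ik(position, orientation): joint angles nearest the present ones, or None.
- env.get_image(name): name is "scene" or "top" or "wrist"; returns the picture (400x640x3 uint8, blue, green, red); there is no depth.
- env.camera_model(name): a dict with "fx", "fy", "cx", "cy" (pixels), "T" (4x4, takes a point from camera to world coordinates). Camera axes: x right, y down, z forward; pixel columns grow to the right and rows downward; lengths in m; the calibration is good to about 2 mm. The wrist camera is an equidistant fisheye: a pixel r from the principal point sees the ray r / f radians off the axis. A picture is of the moment at which its call begins: read the wrist's pose just before it. camera_model takes no time and is no camera call; for the wrist camera it gives the pose at the moment of the call.
A pose or a line that the arm cannot do raises env.MotionError and nothing moves.
- env.job_done(): hands the job in; it is judged then, once.
Trained networks look in the newest picture that a camera, given by its name, has taken for a name from the list of things; names that differ only in an ending like _2 or _b are one class to them, and where a whole thing is asked for, a point or a joint stands for the part that bears it (a point fixed in the world has none). Each returns a list of dicts, best first, with "p" (0 to 1); they miss things now and then, are a little off and sometimes report something else, mostly with a low value. They report only what shows in the picture. A call takes as long as a camera call.
- env.recognise(label, camera): "point" ([x, y, z] in m, in the coordinates of the camera as it stood for that picture, good to about 4 mm: the middle of the surface that is visible of it).
- env.masks_of(label, camera): "region" (400x640 bool, what is visible of it).
Readings, each from a call of its own:
- env.get_clock(): time.
- env.get_joint_positions(): joint angles.
- env.get_joint_velocities(): joint speeds.
- env.get_effort(): joint torques, N m.
- env.get_position(): TCP position.
- env.get_orientation(): TCP orientation.
- env.get_ft_force(): force on the tool from outside, world axes, zero at the start.
- env.get_torque(): the same for the moment, N m.
- env.get_width(): finger opening in m.
- env.get_grip_force(): force on a finger pad.
Only numpy, scipy, OpenCV 4.12 (cv2) and the standard library are available. Lean on these libraries where they do the work, as an engineer would, in place of code of your own. Each camera call takes 0.05 s, during which the arm holds its last target. There are 200 camera calls.

## Task

Open the wafer cell: with the cranked pick, reach under the end of the split ring at the slot in the rim, lift that end out of the groove and push the ring outward until it lies flat, let go of, on top of the cell's rim. Put the pick back on its two-fork rest, then take the ring with the gripper and lay it flat inside the grey parts tray. Do not drop or fling the ring, and leave the other things on the bench where they are.

Things in the scene. Friction and masses are not known exactly. Their poses are not given: they have to be found in the camera images.
- cell: Round bare-aluminium wafer cell fixed to the bench, 170 mm across, 29 mm high; origin at the centre of its underside, z up. Open well: floor at 14 mm (z). The ring's groove is a ledge at z 20 mm, radius 50 to 62.5; outside it the rim, flat top at z 29, radius 62.5 to 85. At local +x ledge and rim are cut down to z 14: a radial slot open to the outside.
- cell_slot (a point): middle of the slot at the height of the rim's top, 74 mm from the cell's centre along the cell's +x. Slot 17 mm wide at radius 50, 22 at 62.5, 30 at 85.
- ring: Loose rigid C-shaped split ring, dark steel, outside 118 to 120 mm, inside 96 mm, 8 mm thick, about 70 g; origin at the ring's centre at its underside, z up. Gap from -52 to -22 degrees (own +x towards +y). At the start it lies unfastened on the ledge, top 1 mm below the rim, 2.5 mm play all round, +x within 3 degrees of the cell's +x; its end at -22 degrees bridges the slot.
- ring_end (a point): on the ring at its +x (0 degrees), mid-band (54 mm from the centre), at the underside: the place over the slot to pry. 6 mm free height under it at the start. Lifted here, the ring tips about its opposite side; pushed outward by 25 to 33 mm with this place 30 mm or more above the rim, it clears the groove, and it lies on the rim when lowered.
- pick: Loose cranked pick, 80 g. Origin on the handle's centre line above the leg, z up, x along the handle towards the foot. Black square handle 14x14 mm, x = -130 to -10 mm; steel leg (8 mm in x, 10 mm wide) straight down to z = -66; flat foot 10 mm wide, 4 mm thick (z -70 to -66), reaching forward to x = +18. Hold it at x = -70, midway between the forks.
- pick_tip (a point): front end of the foot, mid-thickness: (18, 0, -68) mm in the pick's frame; the foot goes down inside the well, then outward under the ring; the leg's front (14 mm behind this point) pushes the ring's inner edge
- rest: Pick rest fixed to the bench: dark base 125x50x8 mm, two forks 8 mm thick at x = -37.5 and +37.5; fork bottoms at z 78 mm, slots 18 mm wide, flared above, tops at about 100 mm. Origin at the underside's centre, z up. The pick lies in both forks along the rest's x, foot hanging beyond the +x end, the pick's origin about 67.5 mm ahead of the rest's (x) and 85 above.
- tray: Grey parts tray fixed to the bench, 180 (x) x 200 (y) x 18 mm outside, walls 4 mm, floor about 4 mm thick. Origin at the centre of its underside, z up.
- drop_bottle: Bystander, to be left alone: dropper bottle with a black teat, 34 mm across, 94 mm tall; origin at the centre of its underside
- brass_weight: Bystander, to be left alone: brass weight with a knob, 29 mm across, 47 mm tall; origin at the centre of its underside
- sample_box: Bystander, to be left alone: round flat clear sample box, 57x53x12 mm; origin at the centre of its underside
- tweezers: Bystander, to be left alone: steel tweezers, 14x128x9 mm, lying flat; origin at the centre of its underside

How it is judged:
By the outcome, as a careful person would: the job done as asked, in the order asked, and still so for the second after the job is handed in, with the robot touching nothing.
It also fails if it takes over 72 s, if anything falls off the work surface, if the arm or the gripper's body presses on something with over 40 N, if the wrist force passes 120 N, or if a joint passes its speed limit or range.

## Working session

There is one attempt and no reset: what is moved stays moved. The work goes in short steps, each a Python script; the robot and the scene stay as the last script left them, time stands still between calls to the robot, and variables do not carry over. Pictures are saved under pics/ and viewed, at most 10 in all, crops included, and the job is handed in when it is done.

```bash
ls; mkdir -p pics
cat > h.py <<'E'
import numpy as np, cv2
from scipy.spatial.transform import Rotation as R
from rig import env
def w(cam,p,T=None):
    T=np.array(env.camera_model(cam)["T"]) if T is None else T
    return (T@np.r_[p,1])[:3]
def down(yaw):  # tool z down, tool x at angle yaw
    r=R.from_euler('z',yaw)*R.from_euler('x',np.pi); q=r.as_quat(); return [q[3],q[0],q[1],q[2]]
def Q(r): q=r.as_quat(); return [q[3],q[0],q[1],q[2]]
E
python3 - <<'E'
from h import *
for c in ["top","scene"]:
    im=env.get_image(c); cv2.imwrite(f"pics/{c}0.png",im)
    m=env.camera_model(c); print(c,{k:np.round(v,3).tolist() for k,v in m.items()})
    for l in ["cell","cell_slot","ring","ring_end","pick","pick_tip","rest","tray","drop_bottle","brass_weight","sample_box","tweezers"]:
        print(l,[(np.round(w(c,d["point"]),3).tolist(),round(d["p"],2)) for d in env.recognise(l,c)[:2]])
print(env.get_clock(),env.get_orientation())
E
```

```text
pics
top {'fx': 425.786, 'fy': 425.786, 'cx': 316.376, 'cy': 201.661, 'T': [[-0.026, -0.999, 0.045, 0.513], [-1.0, 0.027, 0.008, -0.104], [-0.009, -0.045, -0.999, 1.128], [0.0, 0.0, 0.0, 1.0]]}
cell [([0.56, -0.035, 0.015], 0.81)]
cell_slot [([0.565, -0.033, 0.016], 0.66)]
ring [([0.573, -0.02, 0.018], 0.69)]
ring_end [([0.568, -0.025, 0.024], 0.64)]
pick [([0.536, 0.128, 0.09], 0.91)]
pick_tip [([0.534, 0.126, 0.09], 0.58)]
rest [([0.519, 0.118, 0.007], 0.81), ([0.564, -0.036, 0.015], 0.58)]
tray [([0.543, -0.341, 0.004], 0.95)]
drop_bottle [([0.69, -0.056, 0.052], 0.59), ([0.544, -0.339, 0.004], 0.18)]
brass_weight [([0.71, 0.057, 0.028], 0.55), ([0.566, -0.034, 0.015], 0.52)]
sample_box [([0.7, -0.165, 0.013], 0.85)]
tweezers []
scene {'fx': 515.331, 'fy': 515.331, 'cx': 318.733, 'cy': 197.969, 'T': [[-0.814, -0.239, 0.53, -0.046], [-0.581, 0.368, -0.726, 0.702], [-0.022, -0.899, -0.438, 0.578], [0.0, 0.0, 0.0, 1.0]]}
cell [([0.549, -0.029, 0.013], 0.81)]
cell_slot [([0.548, -0.033, 0.016], 0.95)]
ring [([0.583, -0.043, 0.023], 0.6)]
ring_end [([0.579, -0.043, 0.022], 0.65)]
pick [([0.546, 0.132, 0.086], 0.96)]
pick_tip [([0.541, 0.134, 0.089], 0.77)]
rest [([0.514, 0.137, 0.014], 0.68)]
tray [([0.541, -0.339, 0.004], 0.73), ([0.392, 0.029, 0.004], 0.24)]
drop_bottle [([0.686, -0.044, 0.04], 0.84)]
brass_weight [([0.706, 0.058, 0.023], 0.55)]
sample_box [([0.696, -0.16, 0.01], 0.61)]
tweezers [([0.395, 0.031, 0.004], 0.86)]
1.3 [-2.30070313e-05  9.75595556e-01  2.19575295e-01 -2.22619379e-06]
```

```bash
python3 -c "
import cv2
a=cv2.imread('pics/top0.png'); cv2.imwrite('pics/top0c.png',cv2.resize(a[90:290,190:390],(600,600),interpolation=cv2.INTER_CUBIC))"
```

```text
(no output)
```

View pics/top0c.png

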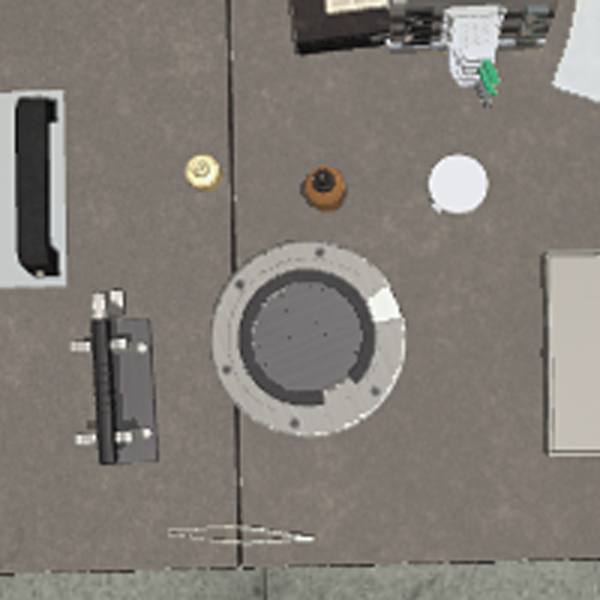

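View pics/scene0.png

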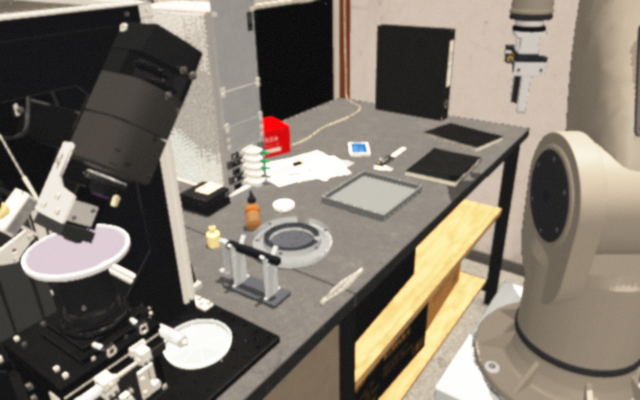

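The top view shows the cell at crop (308,338), the ring gap near (340,388), and a bright patch at (383,303) that may be the slot or glare. The scene view shows the pick in the rest at (250,250). I'll take a closer look with the wrist camera.

Run:
```python
from h import *
env.move_pose([0.53,-0.06,0.30],down(0.0))
print(env.get_clock(),env.get_position(),env.get_joint_positions())
T=np.array(env.camera_model("wrist")["T"]); im=env.get_image("wrist"); cv2.imwrite("pics/w1.png",im); np.save("T1.npy",T)
m=env.camera_model("wrist");print({k:np.round(v,3).tolist() for k,v in m.items()})
for l in ["cell","cell_slot","ring","ring_end","pick","pick_tip","rest"]:
    print(l,[(np.round(w("wrist",d["point"],T),3).tolist(),round(d["p"],2)) for d in env.recognise(l,"wrist")[:2]])
```

```text
3.4667 [ 0.529991   -0.06084844  0.29984818] [ 0.23261996  0.14024665 -0.26551904  1.80350018  0.03941729  1.20316723
 -1.61640763]
{'fx': 309.707, 'fy': 309.707, 'cx': 320.957, 'cy': 199.423, 'T': [[-0.001, -0.959, -0.284, 0.612], [-1.0, 0.0, 0.001, -0.061], [-0.001, 0.284, -0.959, 0.468], [0.0, 0.0, 0.0, 1.0]]}
cell [([0.566, -0.031, 0.013], 0.92)]
cell_slot [([0.56, -0.033, 0.008], 0.9)]
ring []
ring_end [([0.573, -0.025, 0.02], 0.87), ([0.708, 0.051, 0.033], 0.34)]
pick [([0.542, 0.128, 0.093], 0.85), ([0.682, -0.048, 0.056], 0.61)]
pick_tip [([0.541, 0.132, 0.096], 0.8)]
rest [([0.523, 0.123, 0.007], 0.73), ([0.542, 0.126, 0.094], 0.25)]
```

View pics/w1.png

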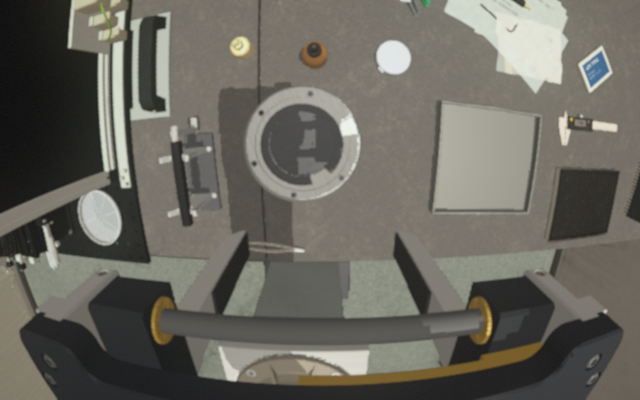

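The wrist view shows the cell at (303,143), with glare at (348,122) on the rim. The pick runs from (175,130) to (187,222). I'll rectify both views onto the z=28 mm plane.

```bash
cat >> h.py <<'E'
def project(m,P,fish,T=None):
    T=np.array(m["T"]) if T is None else T
    p=(np.atleast_2d(P)-T[:3,3])@T[:3,:3]
    r=np.hypot(p[:,0],p[:,1]); 
    s=(np.arctan2(r,p[:,2])/np.maximum(r,1e-9)) if fish else 1/p[:,2]
    return np.c_[m["fx"]*p[:,0]*s+m["cx"],m["fy"]*p[:,1]*s+m["cy"]]
def rectify(img,cam,c,half,z,n=400,T=None):
    # up=+x, right=-y
    u=np.linspace(-half,half,n); Y,X=np.meshgrid(c[1]-u,c[0]-u)
    P=np.c_[X.ravel(),Y.ravel(),np.full(X.size,z)]
    q=project(env.camera_model(cam),P,cam=="wrist",T).astype(np.float32).reshape(n,n,2)
    return cv2.remap(img,q[...,0],q[...,1],cv2.INTER_CUBIC)
E
python3 - <<'E'
from h import *
q=[0.53-.03,-0.034,0.24]
env.move_pose([0.50,-0.034,0.20],down(0.0))
T=np.array(env.camera_model("wrist")["T"]); im=env.get_image("wrist"); np.save("T2.npy",T); cv2.imwrite("pics/w2.png",im)
a=rectify(im,"wrist",[0.565,-0.034],0.1,0.028,T=T)
b=rectify(cv2.imread("pics/top0.png"),"top",[0.565,-0.034],0.1,0.028)
f=lambda x:cv2.convertScaleAbs(x,alpha=1.6,beta=-30)
cv2.imwrite("pics/rect.png",np.hstack([cv2.convertScaleAbs(a,alpha=1.7),b]))
for l in ["cell","ring","ring_end","cell_slot"]:
    print(l,[(np.round(w("wrist",d["point"],T),3).tolist(),round(d["p"],2)) for d in env.recognise(l,"wrist")[:2]])
E
```

```text
cell [([0.562, -0.032, 0.015], 0.6), ([0.571, -0.025, 0.024], 0.25)]
ring [([0.569, -0.026, 0.02], 0.89), ([0.546, -0.324, 0.001], 0.39)]
ring_end [([0.568, -0.022, 0.022], 0.83)]
cell_slot [([0.557, -0.034, 0.012], 0.79)]
```

View pics/rect.png

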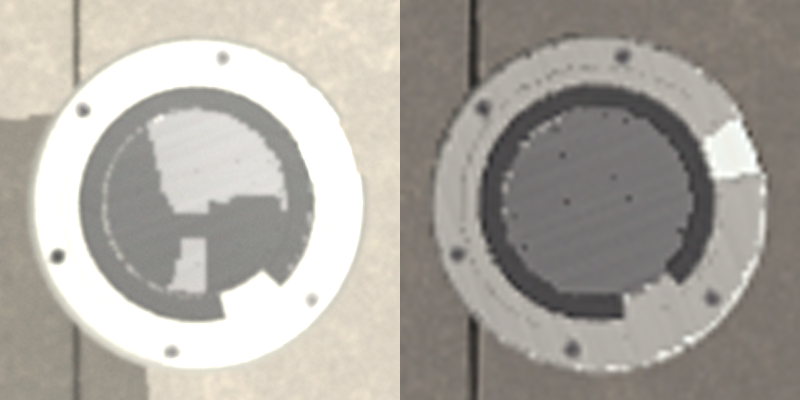

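Left: gap edges at about (225,320) and (282,283). There are five screw holes at 60° spacing, and the missing sixth falls where the bright wedge is, which suggests that's the slot. That disagrees with the gap angle, so I'll look with local contrast.

Run:
```python
from h import *
T=np.load("T2.npy"); im=cv2.imread("pics/w2.png")
a=rectify(im,"wrist",[0.565,-0.034],0.1,0.028,600,T=T).astype(float)
g=np.clip((a-a.min())/(250-a.min()),0,1); 
lut=np.clip((a-110)*1.9,0,255).astype(np.uint8); print(np.percentile(a,[5,50,95,99.5]))
cv2.imwrite("pics/rect2.png",lut)
# rim angular profile of brightness r=73mm in world angle
G=a.mean(2)
for r in (66,74,82):
    th=np.deg2rad(np.arange(-180,180,6)); u=299.5+r*3*(-np.sin(th))+ -0.004*0; v=299.5-r*3*np.cos(th)
    print(r,[int(G[int(j),int(i)]) for i,j in zip(u-3,v+6)])
```

```text
[ 81. 125. 181. 244.]
66 [166, 164, 165, 168, 165, 167, 165, 168, 169, 165, 165, 168, 166, 163, 167, 169, 170, 231, 244, 244, 216, 177, 174, 174, 177, 177, 174, 175, 173, 174, 174, 175, 172, 172, 169, 176, 174, 173, 171, 171, 169, 170, 168, 168, 165, 166, 163, 164, 164, 163, 166, 164, 166, 164, 169, 164, 164, 162, 165, 165]
74 [171, 172, 174, 172, 173, 170, 171, 173, 130, 165, 173, 170, 171, 175, 173, 173, 177, 212, 246, 246, 225, 179, 177, 181, 180, 179, 182, 178, 124, 169, 180, 176, 176, 177, 177, 179, 178, 174, 137, 144, 175, 174, 173, 172, 169, 171, 175, 173, 108, 137, 172, 172, 167, 169, 170, 171, 169, 171, 125, 159]
82 [152, 148, 155, 165, 154, 164, 159, 155, 146, 153, 155, 156, 159, 155, 153, 161, 154, 129, 128, 126, 136, 153, 162, 131, 133, 136, 130, 132, 129, 127, 132, 126, 127, 128, 126, 130, 125, 125, 124, 125, 127, 124, 125, 121, 126, 126, 126, 129, 131, 133, 135, 131, 132, 135, 136, 139, 137, 138, 146, 153]
```

View pics/rect2.png

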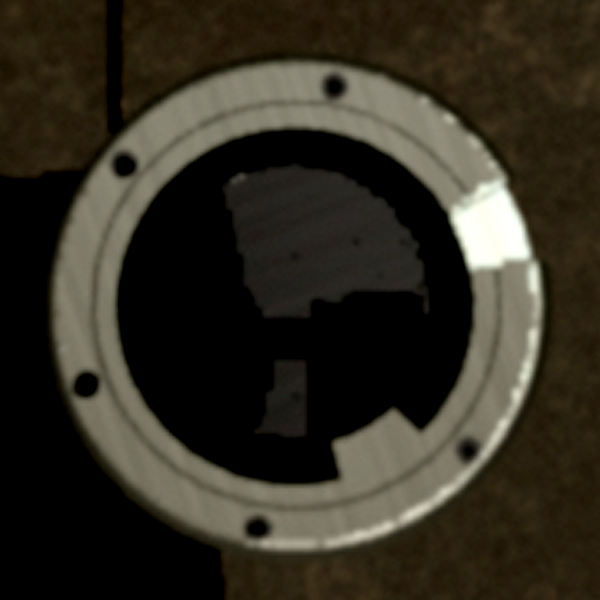

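The slot is the bright wedge: the engraved circle is interrupted there, and the screw hole is missing. The cell centre is about (0.563,-0.0335) and the slot yaw about -69.5°. The ring gap sits 67–97° clockwise of the slot, so the ring is turned about 45° from what was described, but the band still bridges the slot. Next I'll find the pick's pose on the handle-top plane.

Run:
```python
from h import *
env.move_pose([0.46,0.13,0.25],down(0.0))
T=np.array(env.camera_model("wrist")["T"]); im=env.get_image("wrist")
a=rectify(im,"wrist",[0.53,0.13],0.1,0.092,T=T); b=rectify(cv2.imread("pics/top0.png"),"top",[0.53,0.13],0.1,0.092)
cv2.imwrite("pics/pk.png",np.hstack([a,b]))
for n,i in (("w",a),("t",b)):
    k=(i.max(2)<45).astype(np.uint8); k=cv2.morphologyEx(k,cv2.MORPH_OPEN,np.ones((7,7),np.uint8))
    c=max(cv2.findContours(k,0,1)[0],key=cv2.contourArea); r=cv2.minAreaRect(c); print(n,r,cv2.boxPoints(r).round().tolist())
for y in (0.05,-69.5*np.pi/180,0.05+np.pi,-69.5*np.pi/180+np.pi):
    p=[0.53,0.13,0.25] if abs(np.cos(y))>.8 else [0.54,0.03,0.15]
    s=env.solve_ik(p,down(y)); print(y,None if s is None else np.round(s,2))
print(env.get_clock())
```

```text
Traceback (most recent call last):
ValueError: max() iterable argument is empty
```

View pics/pk.png

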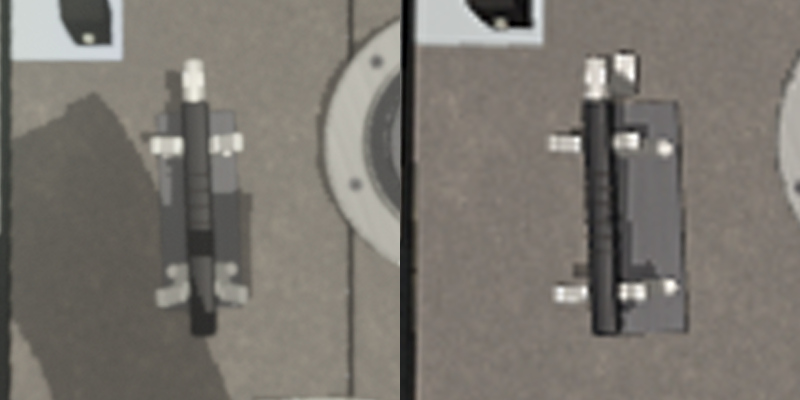

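Left: the handle runs from (195,101) to (203,335), with forks at rows 145 and 293. That puts the handle centre near (0.521,0.129) at a yaw of about 1.9°. Next I'll check IK and grasp.

```bash
cat >> h.py <<'E'
PK=np.array([0.521,0.1294]); PY=np.deg2rad(1.9)
C=np.array([0.563,-0.0335]); S=np.deg2rad(-69.5); D=np.array([np.cos(S),np.sin(S)])
def tip(r,z):  # TCP for pick tip at radius r, height z
    return [*(C+D*(r-0.088)), z+0.068-0.008]
E
python3 - <<'E'
from h import *
for y,p in ((PY,[*PK,0.15]),(PY+np.pi,[*PK,0.15]),(S,tip(.042,.05)),(S+np.pi,tip(.042,.05)),(S,tip(.093,.1)),(S,[0.594,-.115,.1]),(S+np.pi,[0.594,-.115,.1]),(-np.pi/2,[.543,-.364,.1]),(np.pi/2,[.543,-.364,.1])):
    for d in (0,):
        s=env.solve_ik(p,down(y)); print(round(y,2),None if s is None else np.round(s,2))
env.move_pose([*PK,0.15],down(PY)); env.move_straight([*PK,0.077],v=0.1,max_force=8)
print(env.get_position()); env.close_gripper(40); print(env.get_width(),env.get_clock(), env.get_ft_force(),env.get_position())
E
```

```text
0.03 [-0.02  0.3  -0.4   1.96  0.15  0.91 -2.04]
3.17 [ 0.46  0.46 -1.02  1.94  0.46  1.01  0.83]
-1.21 [-0.5   0.37  0.45  2.01 -0.22  0.8  -2.71]
1.93 [ 0.28  0.39 -0.5   1.97  0.25  0.85  0.  ]
-1.21 [-0.41  0.33  0.45  1.93 -0.18  0.92 -2.66]
-1.21 [ 0.03  0.44  0.07  1.87 -0.04  0.83 -2.66]
1.93 [ 0.42  0.47 -0.43  1.85  0.25  0.88  0.23]
-1.57 [ 0.44  0.51  0.07  1.76 -0.04  0.88 -2.61]
1.57 [ 0.64  0.52 -0.19  1.74  0.12  0.9   0.39]
[0.52134643 0.12958224 0.07760636]
0.013441280481078196 8.0333 [ 0.50469896 -0.88244715  0.13245526] [0.52099188 0.12940875 0.07699507]
```

Gripped, but the half-turned grasp leaves much more joint-7 margin, so I'll re-grip that way and go to the cell.

Run:
```python
from h import *
env.release(); env.move_straight([*PK,0.15],v=0.15); env.move_pose([*PK,0.15],down(PY+np.pi))
env.move_straight([*PK,0.077],v=0.1,max_force=8); env.close_gripper(40); print(env.get_width(),env.get_position())
env.move_straight([*PK,0.16],v=0.1)
env.move_pose(tip(.040,.075),down(S+np.pi)); 
env.move_straight(tip(.040,.050),v=0.08)
print(env.get_clock(),env.get_position(),tip(.04,.05),env.get_joint_positions().round(2))
T=np.array(env.camera_model("wrist")["T"]); im=env.get_image("wrist")
print([(np.round(w("wrist",d["point"],T),3).tolist(),round(d["p"],2)) for d in env.recognise("pick_tip","wrist")[:2]])
s=env.get_image("scene"); t=env.get_image("top")
s=cv2.resize(s[190:290,220:360],(560,400),interpolation=2); t=cv2.resize(t[150:250,240:340],(400,400),interpolation=2)
cv2.imwrite("pics/a.png",cv2.resize(np.vstack([np.hstack([s,t]),np.hstack([cv2.resize(im,(640,400)),np.zeros((400,320,3),np.uint8)])]),(700,583)))
```

```text
0.013721641339416535 [0.52099517 0.12940203 0.07698584]
16.9167 [0.54584009 0.01169717 0.10942983] [np.float64(0.5461900456995455), np.float64(0.011460265083923074), 0.11000000000000001] [ 0.43  0.43 -0.69  1.96  0.35  0.88 -0.09]
[([0.539, 0.03, 0.127], 0.79), ([0.564, -0.007, 0.021], 0.68)]
```

View pics/a.png

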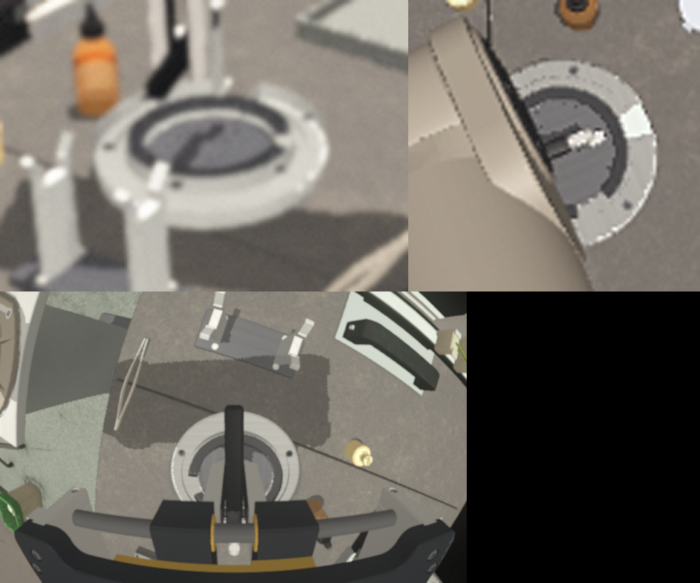

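The top crop shows the foot aimed at the slot wedge, with nothing touching. Next: lower, slide under, lift.

Run:
```python
from h import *
f=lambda s:print(s,np.round(env.get_ft_force(),2),np.round(env.get_position()-tip(0.06,.0175),4),env.get_clock())
f("0"); print(env.move_straight(tip(.040,.0175),v=0.05,max_force=4)); f("down")
print(env.move_straight(tip(.0605,.0175),v=0.04,max_force=4)); f("out")
print(env.move_straight(tip(.0605,.030),v=0.03,max_force=8)); f("lift")
im=env.get_image("scene"); t=env.get_image("top")
s=cv2.resize(im[190:290,220:360],(560,400),interpolation=2); t=cv2.resize(t[150:250,240:340],(400,400),interpolation=2)
cv2.imwrite("pics/b.png",cv2.resize(np.hstack([s,t]),(800,333)))
```

```text
0 [-0.34  0.41 -1.16] [-0.0068  0.0188  0.0328] 17.1167
False
down [ 0.04 -0.06 -0.94] [-0.0069  0.0188  0.0001] 17.9167
False
out [ 0.06 -0.27 -1.36] [ 0.0001 -0.0005 -0.    ] 18.575
False
lift [ 0.37 -0.64 -2.17] [ 0.0002 -0.0005  0.0126] 19.1417
```

View pics/b.png

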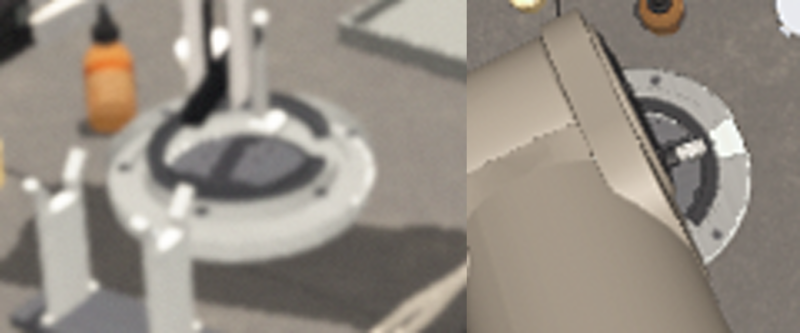

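The ring is lifted at the slot, tilted and resting on the foot, with the load up 0.8 N. I'll continue to lift, then push outward.

Run:
```python
from h import *
f=lambda s:print(s,np.round(env.get_ft_force(),2),env.get_clock())
print(env.move_straight(tip(.0605,.064),v=0.04,max_force=8)); f("lift")
print(env.move_straight(tip(.0935,.064),v=0.03,max_force=8)); f("push")
im=env.get_image("scene"); t=env.get_image("top")
s=cv2.resize(im[190:290,220:360],(560,400),interpolation=2); t=cv2.resize(t[150:250,240:340],(400,400),interpolation=2)
cv2.imwrite("pics/c.png",cv2.resize(np.hstack([s,t]),(800,333)))
```

```text
False
lift [ 0.86 -0.2  -1.28] 20.2417
False
push [-0.14  0.83  0.1 ] 21.4917
```

View pics/c.png

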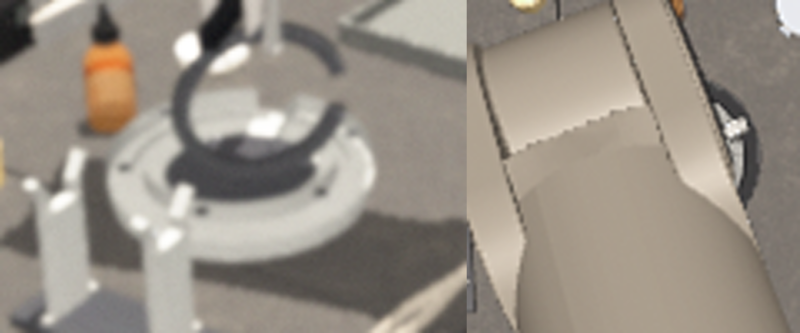

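The ring is tilted about 25° on the foot and its front is past the rim. I'll lower it slowly through the slot.

Run:
```python
from h import *
f=lambda s:print(s,np.round(env.get_ft_force(),2),env.get_clock())
print(env.move_straight(tip(.0935,.036),v=0.025,max_force=6)); f("l1")
print(env.move_straight(tip(.0935,.0215),v=0.02,max_force=6)); f("l2")
im=env.get_image("scene"); t=env.get_image("top")
s=cv2.resize(im[190:290,220:360],(560,400),interpolation=2); t=cv2.resize(t[150:250,240:340],(400,400),interpolation=2)
cv2.imwrite("pics/d.png",cv2.resize(np.hstack([s,t]),(800,333)))
```

```text
False
l1 [ 0.39  0.42 -1.5 ] 22.8583
False
l2 [ 0.36 -0.06 -0.15] 23.7333
```

View pics/d.png

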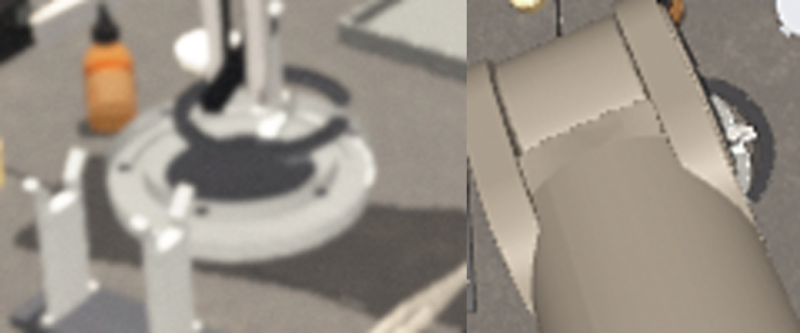

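The ring lies flat on the rim, shifted outward, with its front over the slot. The view budget is used up, so from here I'll work from the numbers. Next: withdraw the pick and put it back.

Run:
```python
from h import *
f=lambda s:print(s,np.round(env.get_ft_force(),2),env.get_clock())
print(env.move_straight(tip(.0935,.0195),v=0.03,max_force=4)); f("d")
print(env.move_straight(tip(.040,.0195),v=0.05,max_force=4)); f("in")
print(env.move_straight(tip(.040,.10),v=0.1,max_force=5)); f("up")
env.move_pose([*PK,0.17],down(PY+np.pi))
print(env.move_straight([*PK,0.095],v=0.1,max_force=8)); print(env.move_straight([*PK,0.0775],v=0.03,max_force=8)); f("rest")
print(env.get_position()); env.release(); env.move_straight([*PK,0.16],v=0.12); 
env.move_pose([0.50,-0.05,0.22],down(np.pi/2)) if False else env.move_pose([0.45,0.0,0.25],down(np.pi/2))
f("m")
T=np.array(env.camera_model("wrist")["T"]); im=env.get_image("wrist"); cv2.imwrite("pics/e.png",im); np.save("Te.npy",T)
for l in ["ring","ring_end","pick"]:
    r=env.masks_of(l,"wrist"); print(l,[(round(d["p"],2),int(d["region"].sum())) for d in r])
    if l=="ring" and r: np.save("rm.npy",r[0]["region"])
t=env.get_image("top"); cv2.imwrite("pics/et.png",t)
for l in ["ring","pick","tray"]:
    r=env.masks_of(l,"top"); print(l,[(round(d["p"],2),int(d["region"].sum())) for d in r]); 
    if r: np.save(f"{l}t.npy",r[0]["region"])
    print([(np.round(w("top",d["point"]),3).tolist(),round(d["p"],2)) for d in env.recognise(l,"top")[:1]])
```

```text
False
d [-0.12  0.08 -0.52] 24.0833
False
in [-0.39 -0.52 -0.68] 25.3
False
up [-0.64 -0.07 -0.1 ] 26.2583
False
True
rest [-2.1  -1.38  8.39] 28.6833
[0.52069785 0.12925485 0.07694116]
m [0.13 0.81 0.95] 31.825
ring [(0.78, 1474)]
ring_end [(0.6, 1495)]
pick [(0.9, 1623)]
ring [(0.63, 647), (0.55, 178)]
[([0.587, -0.064, 0.026], 0.64)]
pick [(0.75, 335)]
[([0.549, 0.127, 0.089], 0.53)]
tray [(0.83, 5371)]
[([0.543, -0.338, 0.002], 0.8)]
```

Run:
```python
from h import *
from scipy.optimize import least_squares
c0=[0.575,-0.065]
for cam,mf,T in (("wrist","rm.npy",np.load("Te.npy")),("top","ringt.npy",None)):
    m=np.load(mf).astype(np.uint8)*255
    a=rectify(m,cam,c0,0.1,0.037,400,T=T); a=(a>127)
    v,u=np.nonzero(a); X=c0[0]-(v-199.5)*.2/399; Y=c0[1]-(u-199.5)*.2/399
    # band-centre fit: mean |r-54| robust
    s=least_squares(lambda p:np.hypot(X-p[0],Y-p[1])-.054,[0.575,-0.065],loss="soft_l1",f_scale=.004).x
    r=np.hypot(X-s[0],Y-s[1]); th=np.rad2deg(np.arctan2(Y-s[1],X-s[0]))
    h=np.histogram(th,np.arange(-180,181,10))[0]
    d=s-C; print(cam,s.round(4),"r pct",np.percentile(r,[2,50,98]).round(4),"off radial/tang",np.dot(d,D).round(4),np.cross(D,d).round(4)); print(h.tolist())
t=np.load("trayt.npy").astype(np.uint8)*255
a=rectify(t,"top",[.543,-.34],.14,0.018); v,u=np.nonzero(a>127); r=cv2.minAreaRect(np.c_[u,v].astype(np.float32)); k=.28/399
print("tray",.543-(r[0][1]-199.5)*k,-.34-(r[0][0]-199.5)*k,np.array(r[1])*k,r[2])
```

```text
wrist [ 0.5763 -0.076 ] r pct [0.0471 0.054  0.0601] off radial/tang 0.0444 -0.0024
[413, 307, 0, 0, 158, 470, 353, 46, 0, 0, 0, 0, 11, 544, 562, 571, 562, 475, 408, 411, 483, 458, 398, 431, 428, 438, 461, 519, 496, 490, 467, 483, 415, 404, 432, 454]
top [ 0.5785 -0.0775] r pct [0.0466 0.0541 0.061 ] off radial/tang 0.0466 -0.0008
[417, 261, 0, 0, 67, 493, 544, 554, 624, 528, 476, 486, 478, 564, 557, 549, 540, 526, 565, 523, 489, 505, 480, 523, 510, 494, 481, 492, 523, 541, 615, 604, 584, 541, 501, 395]
tray 0.5431913077371162 -0.33958792703193535 [0.20601297 0.17986795] 1.5481575727462769<stdin>:12: DeprecationWarning: Arrays of 2-dimensional vectors are deprecated. Use arrays of 3-dimensional vectors instead. (deprecated in NumPy 2.0)
```

The ring is flat on the rim, with its centre at (0.5775,-0.077), and its front overhangs the slot side. Next: grasp that front across the band.

```bash
cat >> h.py <<'E'
G=np.array([0.5775,-0.0768])+0.054*D
E
python3 - <<'E'
from h import *
f=lambda s:print(s,np.round(env.get_ft_force(),2),env.get_position().round(4),round(env.get_width(),4),env.get_clock())
env.move_pose([*G,0.12],down(S+np.pi)); f("over")
print(env.move_straight([*G,0.0418],v=0.08,max_force=5)); f("dn")
env.close_gripper(45); f("closed"); print(env.get_grip_force())
print(env.move_straight([*G,0.055],v=0.03)); f("up")
print(env.move_straight([*G,0.12],v=0.06)); f("up2"); print(env.get_grip_force())
t=env.get_image("top"); cv2.imwrite("pics/g.png",t)
print([(np.round(w("top",d["point"]),3).tolist(),round(d["p"],2)) for d in env.recognise("ring","top")[:2]])
t=env.get_image("scene")
print([(np.round(w("scene",d["point"]),3).tolist(),round(d["p"],2)) for d in env.recognise("ring","scene")[:2]])
E
```

```text
over [ 0.01 -0.19  0.66] [ 0.5963 -0.1263  0.1209] 0.094 33.3
False
dn [ 0.77  0.72 -0.13] [ 0.5968 -0.1274  0.0423] 0.0942 34.425
closed [0.25 0.12 0.16] [ 0.5964 -0.1274  0.0418] 0.0002 35.8417
0.2605414426216157
False
up [ 0.19  0.66 -0.15] [ 0.5964 -0.1275  0.0551] 0.0006 36.4333
False
up2 [ 0.42  0.16 -0.17] [ 0.5962 -0.1274  0.1196] 0.0004 37.6667
0.0
[([0.559, -0.021, 0.025], 0.6)]
[([0.577, -0.056, 0.032], 0.84)]
```

The fingers closed on nothing, so the ring isn't where I assumed. I'll move aside and fit the ring's 3D pose to the masks from all the cameras.

```bash
cat > fit.py <<'E'
from h import *
from scipy.optimize import minimize
def look():
    V=[]
    for c in ("top","scene","wrist"):
        m=env.camera_model(c); T=np.array(m["T"]); im=env.get_image(c); cv2.imwrite(f"pics/f_{c}.png",im); r=env.masks_of("ring",c)
        print(c,[(round(d["p"],2),int(d["region"].sum())) for d in r])
        if r: V.append((c,m,T,r[0]["region"]))
    return V
def pts(p):
    x,y,z,a,b,g=p; R0=R.from_euler('xyz',[a,b,0]).as_matrix()
    th=g+np.deg2rad(np.linspace(-22,308,90)); e=np.c_[np.cos(th),np.sin(th)]
    return [np.r_[np.c_[.06*e,np.full(90,h)],np.c_[.048*e[::-1],np.full(90,h)]]@R0.T+[x,y,z] for h in (0,.008)]
def cost(p,V,det=False):
    o=[]
    P=pts(p)
    for c,m,T,M in V:
        k=np.zeros(M.shape,np.uint8)
        for q in P: cv2.fillPoly(k,[np.round(project(m,q,c=="wrist",T)*16).astype(np.int32)],1,shift=4)
        k=k>0; o.append((k&M).sum()/(k|M).sum())
    return o if det else -sum(o)
def fit(V,p0s):
    best=None
    for p0 in p0s:
        s=minimize(cost,p0,args=(V,),method="Nelder-Mead",options=dict(initial_simplex=np.array([p0]+[np.array(p0)+np.eye(6)[i]*[.015,.015,.01,.15,.15,.2][i] for i in range(6)]),maxiter=500))
        if best is None or s.fun<best.fun: best=s
    print("xyz",best.x[:3].round(4),"tilt",np.rad2deg(best.x[3:5]).round(1),"yaw",np.rad2deg(best.x[5]).round(1),"iou",np.round(cost(best.x,V,1),2)); return best.x
E
python3 - <<'E'
from fit import *
env.move_pose([0.46,-0.17,0.30],down(np.pi/2)); print(env.get_clock(),env.get_joint_positions().round(2))
V=look()
g=np.deg2rad(-113)
import pickle; pickle.dump(V,open("V.pkl","wb"))
fit(V,[[.577,-.077,.029,0,0,g],[.577,-.077,.035,.3,0,g],[.577,-.077,.025,-.3,0,g],[.563,-.034,.02,0,0,g]])
for v in V: print(v[0]); fit([v],[[.577,-.077,.029,0,0,g]])
E
```

```text
38.7833 [ 0.93  0.11 -0.75  1.87  0.08  1.2   0.16]
top [(0.75, 512)]
scene [(0.76, 745)]
wrist [(0.74, 1835), (0.66, 405), (0.33, 8794)]
xyz [ 0.5726 -0.0622  0.0296] tilt [0.5 0.9] yaw -116.0 iou [0.73 0.87 0.83]
top
xyz [ 0.5726 -0.0623  0.0347] tilt [-2.2  2.1] yaw -115.4 iou [0.72]
scene
xyz [ 0.5786 -0.0682  0.0251] tilt [ 0.7 -0.2] yaw -110.0 iou [0.89]
wrist
xyz [ 0.5725 -0.0621  0.023 ] tilt [ 3.8 -2.3] yaw -114.3 iou [0.87]
```

Run:
```python
from fit import *
g=np.deg2rad(-113)
mt=env.camera_model("top"); mw=env.camera_model("wrist")
Vo=[("top",mt,np.array(mt["T"]),np.load("ringt.npy")),("wrist",mw,np.load("Te.npy"),np.load("rm.npy"))]
print("before"); fit(Vo,[[.577,-.077,.029,0,0,g],[.577,-.077,.035,.3,0,g],[.577,-.077,.025,-.3,0,g]])
env.move_pose([0.573,-0.155,0.22],down(np.pi/2)); print(env.get_clock())
V=look(); p0=[.5726,-.0622,.0296,0,0,g]
p=fit(V,[p0,[.5726,-.0622,.0296,.2,0,g],[.5726,-.0622,.0296,-.2,0,g]])
for v in V: print(v[0]); fit([v],[p0])
# dark-threshold check around ring in rectified wrist view
T=V[-1][2]; im=cv2.imread("pics/f_wrist.png"); a=rectify(im,"wrist",p[:2],.1,.037,400,T=T).mean(2)
for r in range(40,70,2):
    th=np.deg2rad(np.arange(-180,180,15)); print(r,[int(a[int(199.5-r*2*np.cos(t)),int(199.5-r*2*np.sin(t))]) for t in th])
```

```text
before
xyz [ 0.5788 -0.0773  0.0282] tilt [-0.9  0.1] yaw -109.7 iou [0.9  0.65]
39.7
top [(0.55, 354)]
scene [(0.56, 694)]
wrist [(0.77, 2722)]
xyz [ 0.5718 -0.0621  0.03  ] tilt [ 1.7 -1.1] yaw -114.6 iou [0.49 0.82 0.83]
top
xyz [ 0.5727 -0.0622  0.0291] tilt [ 0.1 -0.1] yaw -101.7 iou [0.51]
scene
xyz [ 0.5723 -0.0622  0.0299] tilt [ 1.5 -0.5] yaw -115.7 iou [0.83]
wrist
xyz [ 0.5719 -0.0621  0.0253] tilt [4.2 4.9] yaw -115.8 iou [0.84]
40 [76, 163, 164, 165, 162, 161, 161, 165, 166, 164, 167, 169, 169, 168, 85, 79, 78, 79, 78, 80, 78, 77, 77, 77]
42 [74, 165, 163, 165, 158, 164, 165, 168, 167, 167, 165, 169, 169, 168, 134, 80, 78, 79, 90, 87, 77, 76, 77, 76]
44 [88, 165, 163, 165, 156, 166, 167, 170, 171, 166, 172, 166, 169, 166, 161, 79, 80, 78, 109, 107, 81, 76, 77, 77]
46 [128, 163, 163, 163, 161, 162, 162, 163, 157, 160, 152, 136, 142, 134, 134, 78, 79, 78, 97, 104, 79, 75, 74, 76]
48 [109, 151, 164, 130, 127, 120, 122, 109, 103, 102, 99, 84, 89, 82, 84, 79, 79, 79, 77, 83, 79, 74, 74, 74]
50 [76, 143, 164, 101, 76, 75, 75, 73, 77, 75, 75, 76, 77, 80, 79, 80, 79, 78, 77, 78,
[... 303 characters left out ...]
 76, 74, 76, 75, 77]
58 [74, 144, 160, 97, 72, 72, 69, 71, 68, 70, 70, 88, 98, 98, 100, 101, 116, 78, 78, 73, 73, 69, 70, 75]
60 [124, 150, 131, 123, 71, 72, 73, 73, 74, 78, 78, 130, 162, 128, 156, 160, 202, 108, 105, 102, 101, 98, 72, 125]
62 [159, 159, 116, 144, 79, 80, 82, 81, 80, 83, 81, 108, 170, 81, 164, 166, 202, 112, 112, 112, 111, 112, 109, 161]
64 [164, 163, 132, 113, 80, 83, 82, 82, 81, 83, 82, 84, 163, 58, 157, 165, 169, 116, 112, 111, 111, 109, 158, 164]
66 [164, 163, 155, 94, 81, 82, 80, 83, 82, 82, 84, 82, 136, 68, 149, 164, 165, 174, 108, 111, 111, 107, 164, 166]
68 [157, 163, 147, 82, 81, 81, 92, 82, 80, 83, 83, 85, 103, 106, 163, 162, 166, 201, 109, 110, 111, 132, 165, 167]
```

The ring is flat on the rim, centred at about (0.572,-0.062), or 30 mm outward. My first grasp only caught the upper edge with the fingertips, and they slid over it. I'll grasp again at the slot line with the tips at z≈21 mm, inside the slot.

Run:
```python
from h import *
G=C+.0845*D
f=lambda s:print(s,np.round(env.get_ft_force(),2),env.get_position().round(4),round(env.get_width(),4),round(env.get_grip_force(),1),env.get_clock())
env.move_pose([*G,0.12],down(S+np.pi))
print(env.move_straight([*G,0.0325],v=0.08,max_force=5)); f("dn")
env.close_gripper(25); f("closed")
if env.get_width()>.008:
    print(env.move_straight([*G,0.045],v=0.03)); f("up")
```

```text
True
dn [-1.36  3.7  12.55] [ 0.593  -0.1127  0.0475] 0.0006 6.6 41.3583
closed [-1.74  4.35 12.37] [ 0.5926 -0.1116  0.0479] 0.0001 6.5 41.575
```

I forgot to reopen the fingers, so the closed tips touched the ring's top at 37 mm, which does confirm it lies flat there. I'll back up, open and recheck the ring.

Run:
```python
from fit import *
G=C+.0845*D
f=lambda s:print(s,np.round(env.get_ft_force(),2),env.get_position().round(4),round(env.get_width(),4),round(env.get_grip_force(),1),env.get_clock())
env.move_straight([*G,0.12],v=0.1); env.release(); f("open")
env.move_pose([0.573,-0.155,0.22],down(np.pi/2))
V=look(); g=np.deg2rad(-115); p0=[.572,-.0622,.0296,0,0,g]
p=fit(V,[p0,[.572,-.0622,.0296,.2,0,g],[.572,-.0622,.0296,-.2,0,g]]); print(np.dot(p[:2]-C,D))
```

```text
open [ 0.13  0.33 -0.3 ] [ 0.5926 -0.1127  0.12  ] 0.0941 0.0 43.9
top [(0.77, 368), (0.34, 110)]
scene [(0.97, 669)]
wrist [(0.77, 2878)]
xyz [ 0.5723 -0.062   0.0299] tilt [0.5 0.3] yaw -113.1 iou [0.53 0.82 0.84]
0.029939076174998358
```

Unmoved. Next, the grasp with open fingers.

Run:
```python
from h import *
G=C+.0843*D
f=lambda s:print(s,np.round(env.get_ft_force(),2),env.get_position().round(4),round(env.get_width(),4),round(env.get_grip_force(),1),env.get_clock())
env.move_pose([*G,0.10],down(S+np.pi))
print(env.move_straight([*G,0.0325],v=0.09,max_force=5)); f("dn")
env.close_gripper(25); f("closed")
if env.get_width()>.008:
    print(env.move_straight([*G,0.045],v=0.03)); f("up")
```

```text
False
dn [ 0.19 -0.35  0.49] [ 0.5928 -0.1123  0.0328] 0.094 0.0 46.2
closed [ 3.79 -4.02  1.48] [ 0.5934 -0.113   0.033 ] 0.068 27.9 46.7583
False
up [ 0.07 -0.91 -0.04] [ 0.5924 -0.1122  0.045 ] 0.0173 0.1 47.325
```

Run:
```python
from fit import *
f=lambda s:print(s,np.round(env.get_ft_force(),2),env.get_position().round(4),round(env.get_width(),4),round(env.get_grip_force(),1),env.get_clock())
env.sleep(.1); f("now")
```

```text
now [ 1.   -0.4   0.15] [ 0.5924 -0.1123  0.0449] 0.0046 0.4 47.425
```

I see the mistake: for the ring grasps I kept the handle orientation, so the fingers closed tangentially instead of across the band. I'll open, re-measure, and use a yaw 90° different.

Run:
```python
from fit import *
p=env.get_position(); env.move_straight([p[0],p[1],.10],v=0.15); env.release()
env.move_pose([0.573,-0.15,0.2],down(S+np.pi/2+.9)); print(env.get_clock())
V=look(); g=np.deg2rad(-113); p0=[.572,-.0622,.0296,0,0,g]
p=fit(V,[p0,[.58,-.077,.0296,0,0,g],[.572,-.0622,.0296,.2,0,g],[.572,-.0622,.0296,-.2,0,g]]); print(np.dot(p[:2]-C,D))
for v in V: fit([v],[list(p)])
np.save("ring.npy",p)
print(env.get_clock()); G=p[:2]+.054*D
for y,q in ((S+np.pi/2,[*G,.0415]),(S-np.pi/2,[*G,.0415]),(0,[.543,-.366,.02]),(0,[.543,-.366,.12])):
    s=env.solve_ik(q,down(y)); print(None if s is None else np.round(s,2))
```

```text
49.9083
top [(0.94, 457)]
scene [(0.8, 684)]
wrist [(0.98, 3473)]
xyz [ 0.5673 -0.0486  0.0267] tilt [-6.4 -3.2] yaw -109.5 iou [0.6  0.77 0.89]
0.015643481775344532
xyz [ 0.5684 -0.0494  0.0234] tilt [-2.1 -0.7] yaw -115.4 iou [0.64]
xyz [ 0.5673 -0.0486  0.0267] tilt [-6.3 -3.2] yaw -109.6 iou [0.77]
xyz [ 0.5673 -0.0483  0.0212] tilt [-5.1 -0.8] yaw -113.2 iou [0.93]
50.2083
[ 0.42  0.55 -0.47  1.9   0.34  0.77 -1.45]
[ 0.82  0.76 -1.05  1.88  0.79  0.99  1.35]
[ 0.74  0.63 -0.33  1.77  0.27  0.78 -1.3 ]
[ 0.76  0.51 -0.36  1.72  0.21  0.95 -1.25]
```

The ring's front is still on the rim (band mid at r≈70 mm) and its rear has dropped about 5°. Next: grasp radially at the front, then go to the tray.

Run:
```python
from h import *
p=np.load("ring.npy"); G=p[:2]+.054*D; q=down(S+np.pi/2)
f=lambda s:print(s,np.round(env.get_ft_force(),2),env.get_position().round(4),round(env.get_width(),4),round(env.get_grip_force(),1),env.get_clock())
env.move_pose([*G,0.08],q)
print(env.move_straight([*G,0.0408],v=0.08,max_force=5)); f("dn")
env.close_gripper(45); f("closed")
if .008<env.get_width()<.018:
    env.move_straight([*G,0.06],v=0.05); f("up")
```

```text
False
dn [ 0.15 -0.18  0.19] [ 0.5862 -0.099   0.0406] 0.0939 0.0 51.8333
closed [0.51 0.02 0.43] [ 0.5862 -0.0992  0.0408] 0.0109 43.7 53.0917
up [ 0.76 -0.28 -1.31] [ 0.5863 -0.0993  0.0603] 0.0111 43.7 53.625
```

Ring gripped (11 mm wide, weight showing). Next, the tray.

Run:
```python
from h import *
p=np.load("ring.npy"); G=p[:2]+.054*D
f=lambda s:print(s,np.round(env.get_ft_force(),2),env.get_position().round(4),round(env.get_width(),4),round(env.get_grip_force(),1),env.get_clock())
env.move_straight([*G,0.11],v=0.12)
env.move_straight([.543,-.366,0.11],v=0.16,rot=down(0)); f("over")
env.move_straight([.543,-.366,0.045],v=0.08); 
print(env.move_straight([.543,-.366,0.0162],v=0.02,max_force=6)); f("low")
```

```text
over [-0.08  0.42 -0.79] [ 0.5434 -0.365   0.1101] 0.0108 43.7 56.0333
False
low [ 0.61 -2.12  2.86] [ 0.5431 -0.3661  0.0163] 0.0109 46.1 58.5833
```

Run:
```python
from fit import *
env.release(); env.move_straight([.543,-.366,0.12],v=0.12); print(env.get_clock(),env.get_ft_force().round(2))
env.move_pose([0.50,-0.45,0.25],down(0)); print(env.get_clock())
V=look(); g=np.deg2rad(-135)
p=fit(V,[[.543,-.312,.004,0,0,g],[.543,-.312,.008,.15,0,g]])
for c in ("top","scene"):
    env.get_image(c)
    for l in ("pick","sample_box","drop_bottle","brass_weight","tweezers"): print(c,l,[(np.round(w(c,d["point"]),3).tolist(),round(d["p"],2)) for d in env.recognise(l,c)[:1]])
print(env.get_clock())
```

```text
60.9167 [-0.25  0.23 -0.49]
61.6
top []
scene [(0.78, 219)]
wrist [(0.93, 342)]
xyz [ 0.5401 -0.3114  0.0084] tilt [4.8 2.2] yaw -127.7 iou [0.4  0.14]
top pick [([0.534, 0.125, 0.089], 0.94)]
top sample_box [([0.7, -0.164, 0.012], 0.6)]
top drop_bottle [([0.688, -0.057, 0.052], 0.46)]
top brass_weight [([0.532, 0.128, 0.091], 0.23)]
top tweezers [([0.392, 0.015, 0.007], 0.36)]
scene pick [([0.548, 0.136, 0.087], 0.76)]
scene sample_box []
scene drop_bottle [([0.682, -0.041, 0.039], 0.94)]
scene brass_weight [([0.706, 0.059, 0.026], 0.75)]
scene tweezers [([0.394, 0.028, 0.005], 0.8)]
62.5
```

Run:
```python
from fit import *
env.move_pose([0.46,-0.22,0.30],down(0)); print(env.get_clock())
im=env.get_image("top"); m=env.camera_model("top")
a=rectify(im,"top",[.5401,-.3114],.1,.012,200).mean(2)
for r in range(42,66,3): print(r,[int(a[int(99.5-r*np.cos(t)),int(99.5-r*np.sin(t))]) for t in np.deg2rad(np.arange(-180,180,20))])
V=look(); g=np.deg2rad(-135); s=[v for v in V if v[3].sum()>400]
p=fit(s,[[.543,-.312,.004,0,0,g],[.543,-.312,.008,.15,0,g]])
print(env.get_clock())
```

```text
63.4417
42 [155, 152, 144, 112, 187, 186, 185, 185, 185, 186, 185, 187, 189, 189, 188, 97, 88, 95]
45 [157, 154, 146, 108, 197, 196, 191, 188, 186, 187, 188, 193, 184, 177, 194, 112, 82, 89]
48 [159, 155, 148, 109, 90, 128, 133, 148, 175, 173, 151, 142, 112, 111, 99, 113, 51, 81]
51 [160, 156, 150, 112, 115, 110, 103, 111, 101, 93, 112, 120, 100, 115, 114, 115, 35, 71]
54 [161, 158, 150, 116, 114, 113, 115, 116, 116, 118, 115, 116, 118, 115, 119, 117, 33, 71]
57 [163, 158, 127, 117, 114, 115, 137, 110, 112, 113, 111, 109, 108, 89, 102, 91, 32, 72]
60 [163, 159, 111, 120, 128, 122, 127, 110, 110, 100, 129, 113, 141, 125, 180, 184, 30, 102]
63 [164, 160, 127, 123, 180, 171, 173, 163, 169, 183, 195, 180, 194, 194, 199, 190, 31, 113]
top []
scene [(0.45, 312)]
wrist []
xyz [ 0.543 -0.312  0.004] tilt [0. 0.] yaw -135.0 iou []
63.7917
```

```bash
python3 -c "
from rig import env
print(env.job_done())"
```

```text
the job is handed in; nothing more can be done
None
```

The ring is in the grey tray, centred near (0.540, -0.311), and the pick is back on its rest; I handed the job in at about 64 s. In the last top image the part of the ring not hidden by the arm looks flat, but a 3D fit to confirm that failed. Three failed grasp attempts with the fingers turned the wrong way (one also not reopened) slid the ring back on the rim. Its rear dropped about 5° into the groove before the grasp that worked.

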